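Clamp a vial carton on the carry board

TASK

Get the small vial carton ready for transport: set it upright on the grey carry board and slide it home into the corner of the low aluminium fence, its long side along the long wall, pressing it gently against both walls so that it touches them. Then push the red clamp handle down until the toggle goes over centre and rests on its stop, so that the rubber pad holds the carton there; do not ram the fence or go on forcing the handle once it is home, leave the loose vials and the ointment tube alone, and let go of everything.

Things in the scene. Friction and masses are not known exactly. Their poses are not given: they have to be found in the camera images.
- carton: Loose white closed vial carton, 43 (x) x 58 (y) x 42 (z) mm, about 90 g, origin at the centre of its underside, z up. Starts upright on the worktop to the left of the board. Grasp it across its 43 mm (its x axis) from above, high enough that the fingertips clear the fence.
- board: Fixed grey carry board, 125 (x) x 300 (y) x 12 mm, origin at the centre of its underside. A steel toggle clamp stands on its middle, the fence is at its +y end, the red handle at its -y end. Clamp arm hinge at y 0, z 74; open, the 100 mm arm stands about upright, top at about z 185; closed, it lies level towards +y and its pad is centred at x 0, y 100.
- fence: Aluminium L-shaped corner fence fixed on the board, walls 12 mm high, 6 mm thick. Origin at the inner corner, level with the board's top; axes parallel to the board's. The long wall (50 mm) runs along y on the +x side of the nest, the short wall (44 mm) runs along -x on the -y (clamp) side, its inner face at y 0. The carton belongs at -x, +y of the origin: seated, its centre is at x -22, y +30 mm.
- handle_hinge (a point): Point on the handle's hinge axis (the board's x axis), 74 mm above the board's underside. The grip is a red bar 24 mm wide, 16 mm thick, from 47 to 117 mm out from here along the handle, sloping up towards -y. It is bent up or down about a point 10 mm from the hinge by an unmeasured angle of up to 0.22 rad, so its height at the stop is known only to about 20 mm. Axes as the board's.
- handle (a joint): Handle crank angle (rad): 0 fully open (1.26 rad above level), grows as it is pushed down; toggle centre at 1.20, stop at 1.26 (level). Friction holds it short of centre. With the carton in place, pushing 100 mm from the hinge takes about 2 N at first, rises to about 5 N as the pad presses (last 0.2 rad before centre), falls to nothing at centre; then it runs to its hard stop.
- clamp_pad: Sprung rubber pad at the clamp arm's end, 18 mm wide, 9 mm high; origin at the centre of its pressing face, z along its spindle, away from the carton. Clamped on the carton it is compressed by about 6 mm and presses with about 14 N.
- vial_8: Loose glass vial, blue cap, 21 x 21 x 38 mm; a bystander, to be left alone. Origin at the centre of its underside.
- vial_9: Loose glass vial, blue cap, 21 x 21 x 38 mm; a bystander, to be left alone. Origin at the centre of its underside.
- ointment_tube: Loose ointment tube lying on the worktop, 21 x 64 x 13 mm; a bystander, to be left alone. Origin at the centre of its underside.
There are look-alikes about, which are no part of the job. Leave any blue or yellow look-alike of the carton alone.

How it is judged:
On the way:
1. the carton is pressed home in the fence's corner with more than 1.5 N (within 2 mm of both walls, square to 0.08 rad) while the handle is still up (x of carton in the frame of fence between -0.024 and -0.019 m and y of carton in the frame of fence between 0.027 and 0.032 m and z of carton in the frame of fence below 0.003 m and angle between the y axis of carton and the y axis of fence, either way round below 0.08 rad and value of joint handle below 0.4 rad and contact force between carton and fence above 1.5 N), for 0.1 s.
At the end, for the whole second after the job is handed in: The handle is past centre on its stop (over 1.24 rad), the pad presses on the carton with more than 8 N, and the carton stands upright and still on the board, within 2 mm of both fence walls and square to them within 0.08 rad (value of joint handle above 1.24 rad and contact force between clamp_pad and carton above 8 N and x of carton in the frame of fence between -0.024 and -0.019 m and y of carton in the frame of fence between 0.027 and 0.032 m and z of carton in the frame of fence below 0.003 m and angle between the y axis of carton and the y axis of fence, either way round below 0.08 rad and angle between carton's own z axis and vertical below 0.05 rad and linear speed of carton below 0.01 m/s); the robot touches nothing.
It fails at once if the carton is pressed against the fence with more than 25 N (contact force between carton and fence above 25 N).
It fails at once if the robot presses on the board or its clamp and handle with more than 25 N (contact force between the arm and board above 25 N).
It fails at once if the robot's fingers press on the board or its clamp and handle with more than 25 N (contact force between the fingers and board above 25 N).
It fails at once if a loose vial or the ointment tube is moved by more than 20 mm (distance of any of vial_8, vial_9, ointment_tube from where it was at the start of the episode above 0.02 m).
It also fails if it takes over 69 s, if anything falls off the work surface, if the arm or the gripper's body presses on something with over 40 N, if the wrist force passes 120 N, or if a joint passes its speed limit or range.

ROBOT

A 6-joint arm with a two-finger parallel gripper is mounted at the origin on a cart in front of the work surface, level with it; the furniture and walls round the work are solid. World frame = base frame: x ahead of the robot, y to its left, z up, the work surface at z = 0. Lengths are in m, angles in rad, forces in N, time in s.
With the tool pointing down it reaches from about 0.35 to 0.975 m from the base axis. Payload 4.9 kg.
Tool frame: the origin (TCP) lies between the finger pads; the fingertips stand 14 mm ahead of it and the grasp point (between the pads) lies 5 mm behind it (manip.finger_overhang is the distance from the TCP to the fingertips, in m); z points along the fingers, y is the line along which they close (so a half turn about z gives the same grasp; the last joint's range is limited). The gripper opens to 85 mm and grips with 20 to 120 N. Pads are 22 mm wide; open, the fingers measure 114 mm over their backs; the gripper's body (76 mm by 85 mm) begins 54 mm behind the grasp point. The pads swing forward as they close: fully open they stand 13 mm farther back than shut.
Start: joints at [-1.237, 0.053, 1.613, -0, 1.476, -0.119], TCP at [0.273, -0.562, 0.245] pointing down, gripper open.
Joint ranges: [-3.01, 3.01], [-1.01, 2.22], [0.06, 2.58], [-1.02, 4.17], [0.09, 2.62], [-3.14, 3.14]. Speed limits (rad/s): [2.57, 2.57, 3.14, 3.14, 3.14, 3.14].

INTERFACE

Orientations are given as a unit quaternion [w, x, y, z].
In Python, from plant import manip, grab_frame gives the robot as it stands.
- The arm moves only by the tool servo_tool, never from a script. Its argument "deltas" is a list that holds one entry, the list of rows, each a list of 5 numbers: the opening in per cent of the stroke, from 0 (shut) to 100 (fully open), then the shift along the world's x, y, z in m, then the turn about the world's z in degrees. A call has exactly 8 rows; each row shifts and turns the commanded pose from where the row before left it; what a row does not reach is not made up. A row lasts 1/10 s, in which the tool goes at most 50 mm and 8.59 degrees, less where a joint would pass 70% of its speed; a pose out of reach is approached as far as the arm can. A call is refused whole if a number of a shift passes 0.05 or a number of a turn 8.59, either way. A call with a gripper value outside its range is refused whole. The fingers move at their own pace and stop on an object; the grip force is fixed at half the most. Time passes only in rows, so rows that do not move let the fingers close, or fill a call up. It gives the time, the measured TCP pose, the force, the opening and the grip force at its end, in the units of the state.
- manip.state(): the state, without advancing time (a new reading comes with each control period).
- grab_frame(name): name is "scene" or "top" or "wrist"; returns a dict with "pixels" (480x640x3 uint8, red, green, blue), "z_map" (480x640 float32, m along the optical axis (not along the pixel's ray), 0 where there is no reading), "fx", "fy", "cx", "cy" (pixels), "rvec" (rotation vector, rad) and "tvec" (3), from world to camera coordinates, as OpenCV has them; the wrist camera has in their place "T_tool_cam" (4x4, takes a point from camera to tool coordinates, whose origin is the TCP and whose axes are the flange's). Camera axes: x right, y down, z forward; pixel columns grow to the right and rows downward; lengths in m; the calibration is good to about 2 mm. A picture is of the moment at which its call begins: read the wrist's pose just before it.
- manip.job_done(): hands the job in; it is judged then, once.
The state is a dict: "time": time; "joint_pos": joint angles; "joint_vel": joint speeds; "joint_efforts": joint torques, N m; "tool_pos": TCP position; "tool_rot": TCP orientation; "contact_force": force on the tool from outside, world axes, zero at the start; "ft_torque": the same for the moment, N m; "gripper_width": opening from 0.0 (shut) to 1.0 (fully open); "grasp_force": force on a finger pad.
Only numpy, scipy, OpenCV 4.12 (cv2) and the standard library are available. Lean on these libraries where they do the work, as an engineer would, in place of code of your own. Each camera call takes 0.05 s, during which the arm holds its last target. There are 200 camera calls.

## Working session

There is one attempt and no reset: what is moved stays moved. The work goes in short steps, Python scripts to look and compute and a tool call to move; the robot and the scene stay as the last step left them, time stands still between calls to the robot, and variables do not carry over. Pictures are saved under pics/ and viewed, at most 14 in all, crops included, and the job is handed in when it is done.

Besides the shell and the picture viewer there is one more tool, called after ">>>" in YAML: its name, and indented under it one key for each argument. servo_tool: Moves the arm, as the interface text tells. Its arguments: {"type":"object","properties":{"deltas":{"type":"array"}},"required":["deltas"]}

```bash
mkdir -p pics; ls
python3 - <<'E'
from plant import manip, grab_frame
import cv2,numpy as np
for n in("scene","top"):
    f=grab_frame(n); cv2.imwrite(f"pics/{n}0.png",f["pixels"][:,:,::-1]); np.savez(f"{n}0.npz",**f)
print(manip.state())
E
```

```text
pics
{'time': 0.1, 'joint_pos': array([-1.23696734e+00,  5.32924398e-02,  1.61417024e+00,  7.29305051e-06,
        1.47601109e+00, -1.18977602e-01]), 'joint_vel': array([ 2.00509539e-03, -8.66305341e-04, -2.72188717e-03, -7.58129104e-05,
       -1.34918239e-03, -4.69890529e-04]), 'joint_efforts': array([-2.90588168e-04, -3.94902992e+01, -3.71362925e+01, -1.34322222e-04,
        3.85221749e-03,  6.84985508e-07]), 'tool_pos': array([ 0.27326642, -0.5614876 ,  0.24417686]), 'tool_rot': array([-9.35522850e-04,  9.74479710e-01,  2.24473628e-01, -9.72367036e-05]), 'contact_force': array([-0.28188135,  0.19479629, -0.03395933]), 'ft_torque': array([ 0.03942788,  0.02932021, -0.0220918 ]), 'grasp_force': 0.0, 'gripper_width': 0.9969711294432101}
```

View pics/scene0.png

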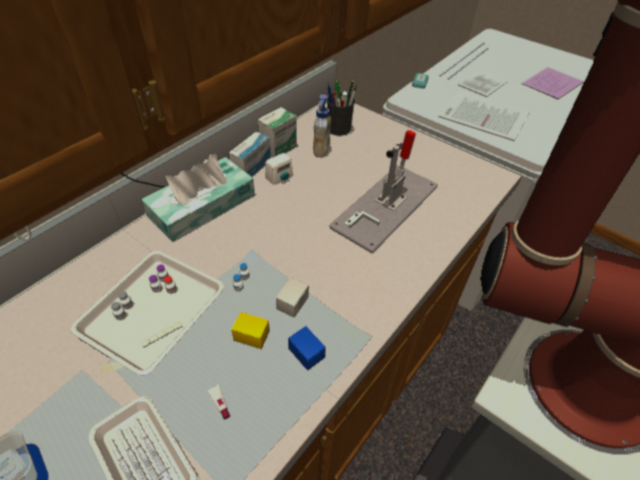

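View pics/top0.png

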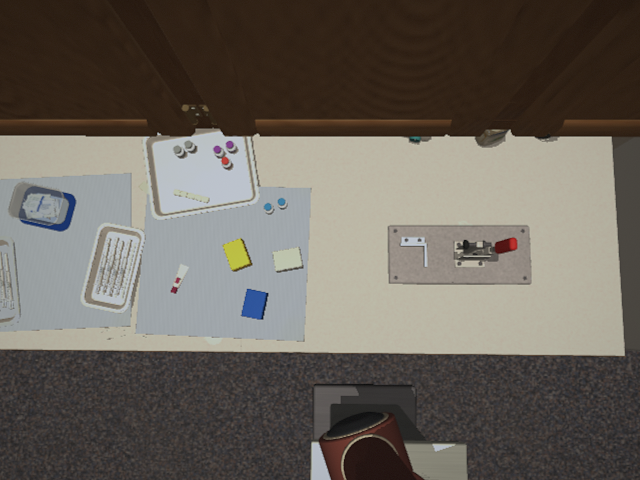

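The top view looks down with +x up and +y to the left. The white carton is at (287,259). Yellow at (237,254) and blue at (255,304) are look-alikes. The other white box, at scene (279,167), stands back among the shelf goods. The carton at (287,259) fits: it is white, the right size, and left of the board. The board spans (388–530, 225–283), with the fence corner at about (425,241) and the red handle at (507,244). Next I'll measure these with depth and take an enlarged crop.

```bash
cat > h.py <<'E'
import numpy as np,cv2
from scipy.spatial.transform import Rotation as R
def cloud(f):
    v,u=np.mgrid[0:480,0:640]; z=f["z_map"].astype(float)
    p=np.stack([(u-f["cx"])/f["fx"]*z,(v-f["cy"])/f["fy"]*z,z],-1)
    Rm=cv2.Rodrigues(np.array(f["rvec"],float).reshape(3,1))[0]
    return (p-np.array(f["tvec"]).ravel())@Rm
def rect(P):
    c,s,a=cv2.minAreaRect(P[:,:2].astype(np.float32)); return np.round(c,4),np.round(s,4),round(a,2)
E
python3 - <<'E'
from h import *
f=np.load("top0.npz");P=cloud(f);s=np.load("scene0.npz");Q=cloud(s)
print("table",[P[y,x].round(4) for x,y in((350,300),(350,180),(600,250))])
def win(P,x0,x1,y0,y1,lo,hi):
    w=P[y0:y1,x0:x1].reshape(-1,3); return w[(w[:,2]>lo)&(w[:,2]<hi)]
c=win(P,268,308,240,280,.03,.06);print("carton",rect(c),np.median(c[:,2]),len(c))
b=win(P,375,545,215,295,.007,.018);print("board",rect(b),np.median(b[:,2]))
w=win(P,395,435,232,272,.019,.032);print("fence",rect(w),np.median(w[:,2]),w.min(0),w.max(0))
for n,A,im in(("top",P,f["pixels"]),("scene",Q,s["pixels"])):
    i=im.astype(int);m=(i[:,:,0]>110)&(i[:,:,1]<45)&(i[:,:,2]<55)&(A[:,:,2]>.06)&(A[:,:,1]<-.1)&(A[:,:,0]<1)
    r=A[m]; r=r[(r[:,0]>.4)]
    print(n,len(r),np.percentile(r,[2,50,98],axis=0).round(4))
    q=r-r.mean(0); print(np.linalg.svd(q,full_matrices=False)[2][0])
for x,y in((268,208),(282,202),(180,279),(237,254),(255,304)): print(P[y,x].round(3))
im=f["pixels"][:,:,::-1]
a=cv2.resize(im[190:290,250:400][:],(0,0),fx=5,fy=5,interpolation=2)[:, :750]
b=cv2.resize(im[220:290,380:540],(0,0),fx=5,fy=5,interpolation=2)[:,:750]
cv2.imwrite("pics/c1.png",cv2.resize(np.vstack([a,b[:, :]]),(600,680))[:600])
E
```

```text
table [array([0.441 , 0.0793, 0.0026]), array([0.7014, 0.0798, 0.0027]), array([ 0.552 , -0.4525, -0.0011])]
carton (array([0.5237, 0.2112]), array([0.0433, 0.0579]), 10.55) 0.04203297657181386 574
board (array([ 0.5418, -0.1538]), array([0.3418, 0.1554]), 86.72) 0.012728491576481904
fence (array([ 0.5535, -0.0644]), array([0.0777, 0.0446]), 49.27) 0.02397400107400293 [ 0.51245585 -0.08146724  0.01903616] [ 0.57460946 -0.02498619  0.03124801]
top 46 [[ 0.5298 -0.2135  0.1849]
 [ 0.54   -0.2048  0.1886]
 [ 0.5503 -0.2007  0.1928]]
[-0.99692203 -0.04481177  0.0643301 ]
scene 31 [[ 0.5287 -0.2104  0.1826]
 [ 0.5375 -0.2039  0.1863]
 [ 0.5446 -0.2005  0.1894]]
[-0.99138094 -0.13074369  0.00836242]
[0.631 0.253 0.041]
[0.643 0.224 0.044]
[0.482 0.442 0.011]
[0.533 0.316 0.04 ]
[0.43  0.276 0.039]
```

View pics/c1.png

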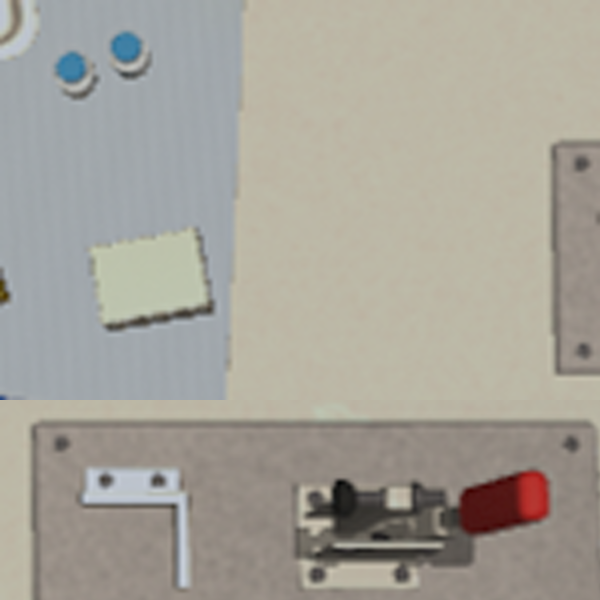

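The crop confirms the plain white carton, with nothing coloured on it, plus the fence L and the open clamp with its red grip. I'll move over the board and look from close by on the way to the carton.

>>> servo_tool:
  deltas:
    - [[100,0.016,0.032,0.01,4.65],[100,0.016,0.032,0.01,4.65],[100,0.016,0.032,0.01,4.65],[100,0.016,0.032,0.01,4.65],[100,0.016,0.032,0.01,4.65],[100,0.016,0.032,0.01,4.65],[100,0.016,0.032,0.01,4.65],[100,0.016,0.032,0.01,4.65]]

```text
time: 0.9
tool_pos: [0.4017, -0.3045, 0.3252]
tool_rot: [-0.0, 0.851, 0.525, -0.0]
contact_force: [0.6, 0.2, -0.5]
gripper_width: 0.998
grasp_force: 0.0
```

>>> servo_tool:
  deltas:
    - [[100,0.016,0.034,0.004,4.65],[100,0.016,0.034,0.004,4.65],[100,0.016,0.034,0.004,4.65],[100,0.016,0.034,0.004,4.65],[100,0.016,0.034,0.004,4.65],[100,0.016,0.034,0.004,4.65],[100,0.016,0.034,0.004,4.65],[100,0,0,0,4.65]]

```text
time: 1.7
tool_pos: [0.5144, -0.0646, 0.3533]
tool_rot: [-0.0, 0.637, 0.771, 0.001]
contact_force: [0.0, -0.4, -0.7]
gripper_width: 1.0
grasp_force: 0.0
```

```bash
cat >> h.py <<'E'
def wcloud(f,st):
    v,u=np.mgrid[0:480,0:640]; z=f["z_map"].astype(float)
    p=np.stack([(u-f["cx"])/f["fx"]*z,(v-f["cy"])/f["fy"]*z,z],-1)
    T=wT(f,st); return p@T[:3,:3].T+T[:3,3]
def wT(f,st):
    w,x,y,z=st["tool_rot"]; T=np.eye(4);T[:3,:3]=R.from_quat([x,y,z,w]).as_matrix();T[:3,3]=st["tool_pos"]; return T@f["T_tool_cam"]
def ray(f,st,u,v,h):
    T=wT(f,st); d=T[:3,:3]@[(u-f["cx"])/f["fx"],(v-f["cy"])/f["fy"],1]; return T[:3,3]+d*(h-T[2,3])/d[2]
def short(s): return s["time"],s["tool_pos"].round(4),(2*np.degrees(np.arctan2(s["tool_rot"][2],s["tool_rot"][1]))-90).round(2),s["contact_force"].round(2),s["gripper_width"],s["grasp_force"]
E
python3 - <<'E'
from h import *; from plant import manip,grab_frame; import pickle
st=manip.state();f=grab_frame("wrist");cv2.imwrite("pics/w1.png",f["pixels"][:,:,::-1]);pickle.dump((f,st),open("w1.pkl","wb"))
print(short(st),st["joint_pos"].round(3)); print(f["T_tool_cam"].round(4))
E
```

```text
(1.7, array([ 0.5144, -0.0646,  0.3533]), np.float64(10.84), array([ 0.01, -0.4 , -0.66]), 1.0003453034139258, 0.0) [-2.690e-01 -2.450e-01  1.713e+00  1.000e-03  1.673e+00 -4.580e-01]
[[-8.000e-04 -9.635e-01 -2.677e-01  6.770e-02]
 [ 1.000e+00 -7.000e-04 -3.000e-04 -1.000e-03]
 [ 1.000e-04 -2.677e-01  9.635e-01 -1.289e-01]
 [ 0.000e+00  0.000e+00  0.000e+00  1.000e+00]]
```

View pics/w1.png

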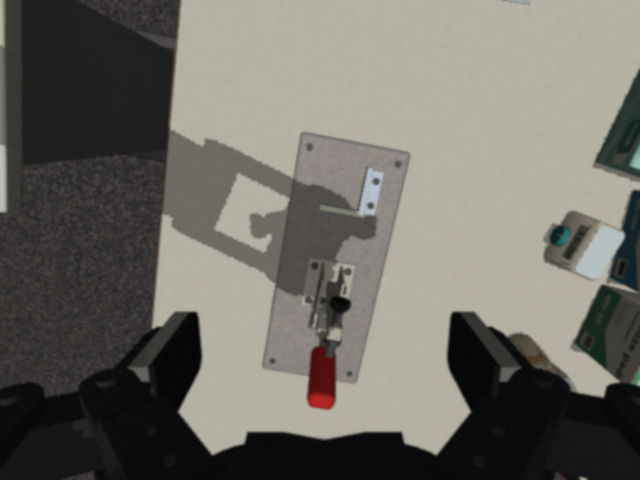

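The wrist view shows the board's corners at about (303,133), (409,152), (356,382) and (264,367), the fence corner at about (362,213), and the red grip at (322,377). I'll enlarge the nest.

Run:
```python
from h import *; import pickle
f,st=pickle.load(open("w1.pkl","rb"))
c=[ray(f,st,u,v,.012)[:2] for u,v in((303,133),(409,152),(356,382),(264,367))]
for p in c: print(p.round(4))
print("ctr",np.mean(c,0)); e=c[0]-c[3];e2=c[1]-c[2]; print(np.linalg.norm(e),np.linalg.norm(e2),[np.degrees(np.arctan2(-q[0],q[1])) for q in(e,e2)], np.linalg.norm(c[0]-c[1]))
cv2.imwrite("pics/w1c.png",cv2.resize(f["pixels"][125:225,295:415,::-1],(0,0),fx=6,fy=6,interpolation=2))
```

```text
[ 0.4785 -0.0036]
[ 0.5974 -0.0016]
[ 0.6    -0.2969]
[ 0.4797 -0.2975]
ctr [ 0.53886778 -0.1499052 ]
0.2939788754449023 0.29539569736565097 [np.float64(0.23680489618643658), np.float64(0.5066742146777508)] 0.11891899924614134
```

View pics/w1c.png

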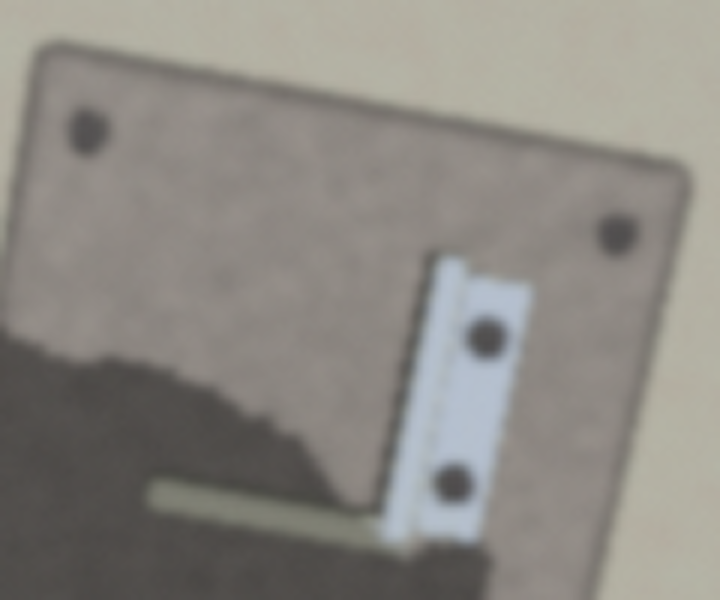

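Enlarged, the fence's long-wall inner top edge runs (438,257)→(380,516), and the short wall's inner edge runs (150,481)→(380,516).

Run:
```python
from h import *; import pickle
f,st=pickle.load(open("w1.pkl","rb"))
g=lambda x,y,h: ray(f,st,295+(x-2.5)/6,125+(y-2.5)/6,h)[:2].round(4)
print("corner",g(380,516,.024),"long end",g(438,257,.024),"short end",g(150,481,.024),"long outer",g(466,265,.024),g(402,545,.024))
for x,y in((88,131),(617,234)): print(g(x,y,.012))
P=wcloud(f,st); print("board z",np.median(P[150:200,310:350,2]),"table",np.median(P[50:100,300:400,2]))
# red handle
i=f["pixels"].astype(int);m=(i[:,:,0]>90)&(i[:,:,1]<45)&(i[:,:,2]<55);r=P[m];r=r[r[:,2]>.05]
print(len(r),np.percentile(r,[2,25,50,75,98],axis=0).round(4))
```

```text
corner [ 0.5541 -0.0745] long end [ 0.5545 -0.0259] short end [ 0.5107 -0.0761] long outer [ 0.5598 -0.0263] [ 0.5593 -0.0791]
[ 0.4877 -0.0163]
[ 0.5877 -0.0163]
board z 0.012264904009085503 table 0.00029546144893460857
350 [[ 0.5283 -0.2121  0.1848]
 [ 0.533  -0.2084  0.1875]
 [ 0.5377 -0.2055  0.1887]
 [ 0.5423 -0.203   0.1895]
 [ 0.5472 -0.2011  0.1905]]
```

>>> servo_tool:
  deltas:
    - [[100,0.001,0.034,-0.019,0],[100,0.001,0.034,-0.019,0],[100,0.001,0.034,-0.019,0],[100,0.001,0.035,-0.019,0],[100,0.001,0.035,-0.019,0],[100,0.001,0.035,-0.019,0],[100,0.001,0.035,-0.019,0],[100,0.002,0.034,-0.019,0]]

```text
time: 2.55
tool_pos: [0.522, 0.2088, 0.2001]
tool_rot: [-0.0, 0.641, 0.767, -0.0]
contact_force: [0.3, 0.5, 1.0]
gripper_width: 0.999
grasp_force: 0.0
```

Run:
```python
from h import *; from plant import manip,grab_frame; import pickle
st=manip.state();f=grab_frame("wrist");cv2.imwrite("pics/w2.png",f["pixels"][:,:,::-1]);pickle.dump((f,st),open("w2.pkl","wb"))
print(short(st)); P=wcloud(f,st).reshape(-1,3)
m=(abs(P[:,0]-.524)<.045)&(abs(P[:,1]-.211)<.05)&(P[:,2]>.036)&(P[:,2]<.048)
print(rect(P[m]),np.median(P[m,2]),m.sum(),P[m].mean(0))
```

```text
(2.55, array([0.522 , 0.2088, 0.2001]), np.float64(10.22), array([0.31, 0.52, 0.98]), 0.9994499079713149, 0.0)
(array([0.5231, 0.2115]), array([0.0426, 0.0586]), 10.55) 0.041818483519563715 4734 [0.52303788 0.21247385 0.04171897]
```

View pics/w2.png

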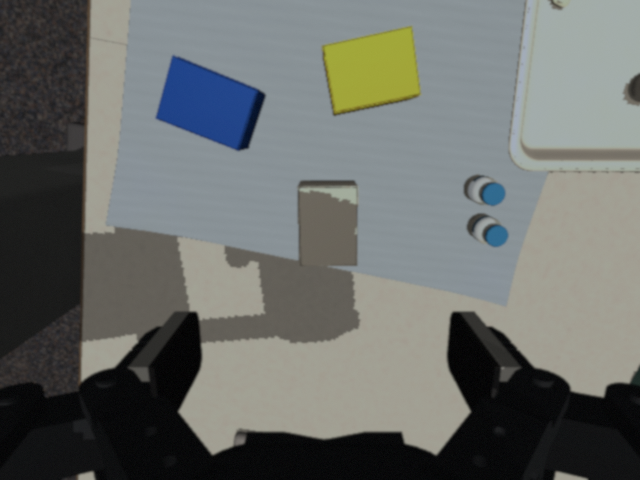

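The carton is squarely under the gripper, centred at about (328,223); both vials are clear on the right at about (490,210). Descending.

>>> servo_tool:
  deltas:
    - [[100,0.001,0.002,-0.025,0.3],[100,0,0,-0.025,0],[100,0,0,-0.025,0],[100,0,0,-0.025,0],[100,0,0,-0.025,0],[100,0,0,-0.02,0],[100,0,0,-0.015,0],[100,0,0,0,0]]

```text
time: 3.4
tool_pos: [0.5214, 0.209, 0.0385]
tool_rot: [-0.002, 0.639, 0.769, -0.002]
contact_force: [0.0, -0.4, -0.3]
gripper_width: 0.999
grasp_force: 0.0
```

>>> servo_tool:
  deltas:
    - [[100,0.002,0.002,-0.004,0],[100,0,0,-0.004,0],[100,0,0,0,0],[0,0,0,0,0],[0,0,0,0,0],[0,0,0,0,0],[0,0,0,0,0],[0,0,0,0,0]]

```text
time: 4.2
tool_pos: [0.526, 0.2122, 0.034]
tool_rot: [0.0, 0.638, 0.77, 0.001]
contact_force: [0.2, -0.0, 2.5]
gripper_width: 0.493
grasp_force: 63.3
```

>>> servo_tool:
  deltas:
    - [[0,0,0,0,0],[0,0,0,0.015,0],[0,0,0,0.025,0],[0,0,0,0.025,0],[0,0,0,0.025,0],[0,0,0,0.02,0],[0,0,0,0,0],[0,0,0,0,0]]

```text
time: 5.0
tool_pos: [0.5252, 0.212, 0.1433]
tool_rot: [0.0, 0.638, 0.77, 0.0]
contact_force: [-1.2, 0.8, -1.2]
gripper_width: 0.49
grasp_force: 63.0
```

Run:
```python
from h import *; from plant import manip,grab_frame; import pickle
st=manip.state();f=grab_frame("wrist");cv2.imwrite("pics/w3.png",f["pixels"][:,:,::-1]);g=grab_frame("scene")
print(short(st))
i=g["pixels"]
for n,P in(("wrist",wcloud(f,st)),("scene",cloud(g))):
    P=P.reshape(-1,3); t=st["tool_pos"]
    m=(abs(P[:,0]-t[0])<.021)&(abs(P[:,1]-t[1])<.04)&(P[:,2]>t[2]-.06)&(P[:,2]<t[2]+.02)
    q=P[m]; print(n,len(q),np.percentile(q,[2,50,98],axis=0).round(4),np.median(q[(abs(q[:,1]-t[1])>.014)],axis=0))
cv2.imwrite("pics/s3.png",cv2.resize(i[220:340,230:390,::-1],(0,0),fx=5,fy=5))
```

```text
(5.0, array([0.5252, 0.212 , 0.1433]), np.float64(10.64), array([-1.24,  0.78, -1.19]), 0.4902091212922514, 63.04808735847473)
wrist 23193 [[0.5051 0.185  0.1161]
 [0.5246 0.2184 0.1511]
 [0.5451 0.243  0.1556]] [0.52434609 0.23093576 0.15092296]
scene 688 [[0.5052 0.1941 0.1093]
 [0.5262 0.2278 0.1483]
 [0.5455 0.2425 0.1586]] [0.52437671 0.23765849 0.14305897]
```

View pics/w3.png

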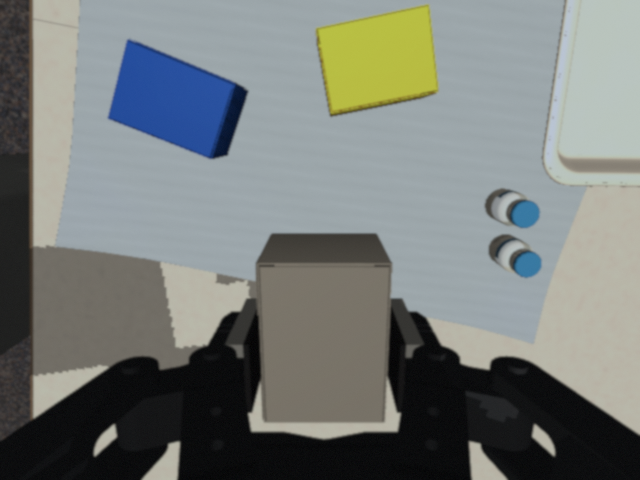

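The carton is gripped squarely, with its top 8 mm above the TCP and its underside 34 mm below. I'll check the clamp's extent towards the nest and the handle geometry before carrying it over.

Run:
```python
from h import *; import pickle
f,st=pickle.load(open("w1.pkl","rb"));s=np.load("scene0.npz")
for n,A,im in(("w1",wcloud(f,st),f["pixels"]),("scene",cloud(s),s["pixels"])):
    m=(abs(A[:,:,0]-.538)<.05)&(A[:,:,1]<-.08)&(A[:,:,1]>-.32)&(A[:,:,2]>.03)&(A[:,:,2]<.21)
    P=A[m]
    for lo in np.arange(.03,.2,.02):
        q=P[(P[:,2]>=lo)&(P[:,2]<lo+.02)]
        if len(q)>5: print(n,round(lo,2),len(q),"y",np.percentile(q[:,1],[3,97]).round(3),"x",np.percentile(q[:,0],[3,97]).round(3))
i=s["pixels"].astype(int);A=cloud(s);r=A[(i[:,:,0]>100)&(i[:,:,0]>2.5*i[:,:,1])&(i[:,:,0]>2.5*i[:,:,2])&(A[:,:,2]>.08)&(A[:,:,2]<.22)&(abs(A[:,:,0]-.54)<.04)&(A[:,:,1]<-.1)]
for lo in np.arange(.1,.2,.01):
    q=r[(r[:,2]>=lo)&(r[:,2]<lo+.01)]
    if len(q): print("red",lo.round(2),len(q),q.mean(0).round(4))
```

```text
w1 0.03 84 y [-0.193 -0.143] x [0.526 0.55 ]
w1 0.05 134 y [-0.185 -0.143] x [0.526 0.55 ]
w1 0.07 520 y [-0.195 -0.144] x [0.524 0.552]
w1 0.09 198 y [-0.197 -0.145] x [0.532 0.543]
w1 0.11 126 y [-0.197 -0.145] x [0.528 0.54 ]
w1 0.13 336 y [-0.2   -0.145] x [0.527 0.549]
w1 0.15 492 y [-0.203 -0.123] x [0.527 0.549]
w1 0.17 1601 y [-0.212 -0.122] x [0.528 0.548]
w1 0.19 37 y [-0.21  -0.205] x [0.532 0.546]
scene 0.03 119 y [-0.194 -0.143] x [0.526 0.55 ]
scene 0.05 110 y [-0.195 -0.143] x [0.525 0.55 ]
scene 0.07 171 y [-0.196 -0.144] x [0.524 0.55 ]
scene 0.09 83 y [-0.198 -0.145] x [0.531 0.544]
scene 0.11 83 y [-0.201 -0.144] x [0.528 0.545]
scene 0.13 132 y [-0.202 -0.145] x [0.527 0.548]
scene 0.15 128 y [-0.204 -0.124] x [0.527 0.548]
scene 0.17 212 y [-0.21  -0.122] x [0.527 0.547]
red 0.12 2 [ 0.5369 -0.1945  0.127 ]
red 0.13 20 [ 0.5373 -0.1954  0.1364]
red 0.14 22 [ 0.5382 -0.1969  0.1453]
red 0.15 22 [ 0.536  -0.1979  0.1557]
red 0.16 31 [ 0.5374 -0.1994  0.1649]
red 0.17 30 [ 0.5376 -0.2006  0.1754]
red 0.18 45 [ 0.5367 -0.2044  0.1853]
red 0.19 1 [ 0.5321 -0.203   0.1901]
```

>>> servo_tool:
  deltas:
    - [[0,0,-0.02,0.005,-1.3],[0,-0.001,-0.03,0,-1.3],[0,0,-0.03,0,-1.3],[0,-0.001,-0.03,0,-1.3],[0,0,-0.03,0,-1.3],[0,0,-0.03,0,-1.3],[0,0,-0.03,0,-1.3],[0,0,-0.03,0,-1.2]]

```text
time: 5.9
tool_pos: [0.5222, -0.019, 0.1463]
tool_rot: [-0.001, 0.705, 0.709, -0.001]
contact_force: [0.7, -1.0, -1.0]
gripper_width: 0.492
grasp_force: 63.0
```

>>> servo_tool:
  deltas:
    - [[0,0,0,0,0],[0,0,-0.008,-0.015,0],[0,0,0,-0.02,0],[0,0,0,-0.02,0],[0,0,0,-0.02,0],[0,0,0,-0.012,0],[0,0,0,0,0],[0,0,0,0,0]]

```text
time: 6.7
tool_pos: [0.5233, -0.0256, 0.0609]
tool_rot: [-0.0, 0.705, 0.709, -0.0]
contact_force: [0.6, 0.3, -0.8]
gripper_width: 0.492
grasp_force: 63.0
```

Run:
```python
from h import *; from plant import manip,grab_frame; import pickle
st=manip.state();f=grab_frame("wrist");g=grab_frame("scene");print(short(st))
cv2.imwrite("pics/s4.png",cv2.resize(g["pixels"][120:260,320:460,::-1],(560,560),interpolation=2));cv2.imwrite("pics/w4.png",f["pixels"][:,:,::-1])
f,st=pickle.load(open("w1.pkl","rb"));s=np.load("scene0.npz")
for n,A,i in(("w1",wcloud(f,st),f["pixels"].astype(int)),("scene",cloud(s),s["pixels"].astype(int))):
    red=(i[:,:,0]>2*i[:,:,1])
    m=(abs(A[:,:,0]-.538)<.05)&(A[:,:,1]<-.08)&(A[:,:,1]>-.32)&(A[:,:,2]>.08)&(A[:,:,2]<.21)&~red
    P=A[m]
    for lo in np.arange(.08,.2,.01):
        q=P[(P[:,2]>=lo)&(P[:,2]<lo+.01)]
        if len(q)>3: print(n,round(lo,2),len(q),"y",np.percentile(q[:,1],[0,3,10,50,97]).round(3))
```

```text
(6.7, array([ 0.5233, -0.0256,  0.0609]), np.float64(0.38), array([ 0.58,  0.3 , -0.82]), 0.49191077306785663, 62.98354983329773)
w1 0.08 118 y [-0.202 -0.199 -0.19  -0.187 -0.145]
w1 0.09 118 y [-0.199 -0.198 -0.195 -0.191 -0.145]
w1 0.1 80 y [-0.2   -0.195 -0.194 -0.146 -0.145]
w1 0.11 60 y [-0.199 -0.196 -0.196 -0.194 -0.144]
w1 0.12 41 y [-0.2   -0.198 -0.195 -0.192 -0.145]
w1 0.13 36 y [-0.204 -0.2   -0.2   -0.195 -0.145]
w1 0.14 43 y [-0.203 -0.203 -0.201 -0.146 -0.144]
w1 0.15 48 y [-0.207 -0.205 -0.202 -0.147 -0.144]
w1 0.16 66 y [-0.209 -0.205 -0.204 -0.145 -0.122]
w1 0.17 587 y [-0.211 -0.201 -0.169 -0.144 -0.122]
w1 0.18 359 y [-0.216 -0.215 -0.206 -0.149 -0.123]
scene 0.08 58 y [-0.199 -0.196 -0.192 -0.188 -0.144]
scene 0.09 44 y [-0.198 -0.198 -0.196 -0.19  -0.144]
scene 0.1 39 y [-0.198 -0.198 -0.196 -0.152 -0.145]
scene 0.11 36 y [-0.201 -0.2   -0.198 -0.152 -0.145]
scene 0.12 35 y [-0.203 -0.201 -0.195 -0.147 -0.144]
scene 0.13 34 y [-0.205 -0.204 -0.202 -0.148 -0.144]
scene 0.14 27 y [-0.207 -0.203 -0.199 -0.147 -0.144]
scene 0.15 26 y [-0.205 -0.205 -0.204 -0.148 -0.144]
scene 0.16 31 y [-0.209 -0.206 -0.203 -0.147 -0.123]
scene 0.17 102 y [-0.209 -0.207 -0.171 -0.144 -0.122]
scene 0.18 23 y [-0.212 -0.211 -0.21  -0.159 -0.124]
```

View pics/s4.png

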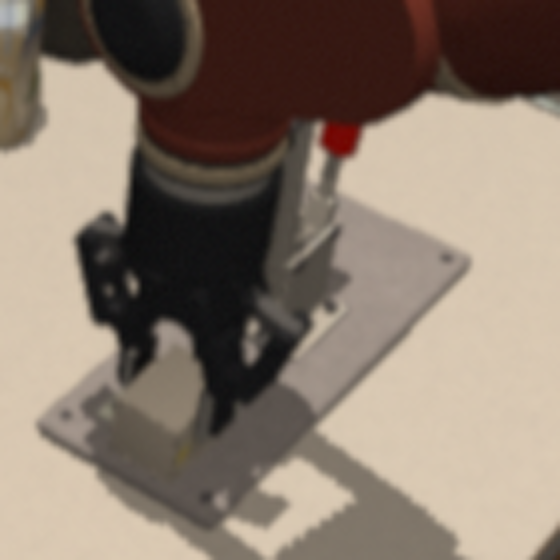

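The scene shows the gripped carton over the board's +y end, with the gripper clear of the clamp. Lowering onto the board.

>>> servo_tool:
  deltas:
    - [[0,0,-0.01,0,0],[0,0,0,-0.004,0],[0,0,0,-0.004,0],[0,0,0,-0.003,0],[0,0,0,-0.002,0],[0,0,0,0,0],[0,0,0,0,0],[0,0,0,0,0]]

```text
time: 7.6
tool_pos: [0.5236, -0.036, 0.0484]
tool_rot: [0.0, 0.705, 0.709, 0.0]
contact_force: [0.1, -0.1, 0.2]
gripper_width: 0.496
grasp_force: 63.0
```

>>> servo_tool:
  deltas:
    - [[0,0,0,-0.001,0],[0,0,0,-0.001,0],[0,0,0,0,0],[0,0.002,-0.003,0,0],[0,0.002,-0.003,0,0],[0,0.001,-0.002,0,0],[0,0,0,0,0],[0,0,0,0,0]]

```text
time: 8.4
tool_pos: [0.5284, -0.0441, 0.0463]
tool_rot: [-0.0, 0.705, 0.709, -0.0]
contact_force: [-0.3, -0.1, -0.3]
gripper_width: 0.496
grasp_force: 63.0
```

>>> servo_tool:
  deltas:
    - [[0,0,0,-0.001,0],[0,0,0,0,0],[0,0.001,0,0,0],[0,0,0,0,0],[0,0.001,0,0,0],[0,0,0,0,0],[0,0,0,0,0],[0,0,0,0,0]]

```text
time: 9.2
tool_pos: [0.5305, -0.044, 0.0459]
tool_rot: [0.0, 0.705, 0.709, -0.0]
contact_force: [-3.4, -0.3, 5.7]
gripper_width: 0.496
grasp_force: 63.7
```

>>> servo_tool:
  deltas:
    - [[0,0,0,0.0006,0],[0,0,0,0,0],[0,0,-0.001,0,0],[0,0,0,0,0],[0,0,0,0,0],[0,0,0,0,0],[0,0,0,0,0],[0,0,0,0,0]]

```text
time: 10.0
tool_pos: [0.5306, -0.045, 0.0459]
tool_rot: [0.0, 0.705, 0.709, 0.0]
contact_force: [-0.8, 0.7, 1.4]
gripper_width: 0.494
grasp_force: 63.3
```

>>> servo_tool:
  deltas:
    - [[0,0.001,0,0,0],[0,0,0,0,0],[0,0,0,0,0],[0,0,0,0,0],[0,0,-0.001,0,0],[0,0,0,0,0],[0,0,0,0,0],[0,0,0,0,0]]

```text
time: 10.8
tool_pos: [0.5312, -0.0451, 0.0459]
tool_rot: [-0.001, 0.705, 0.709, 0.0]
contact_force: [-3.5, 3.2, 5.9]
gripper_width: 0.495
grasp_force: 63.8
```

>>> servo_tool:
  deltas:
    - [[0,0.0005,-0.001,0.0004,0],[0,0,0,0,0],[0,0,0,0,0],[0,0,0,0,0],[0,0,0,0,0],[0,0,0,0,0],[0,0,0,0,0],[0,0,0,0,0]]

```text
time: 11.6
tool_pos: [0.5313, -0.0452, 0.0461]
tool_rot: [-0.002, 0.705, 0.709, 0.001]
contact_force: [-4.0, 6.7, 5.0]
gripper_width: 0.495
grasp_force: 63.8
```

Run:
```python
from h import *; from plant import manip,grab_frame; import pickle
st=manip.state();f=grab_frame("wrist");print(short(st),st["ft_torque"])
cv2.imwrite("pics/w5.png",cv2.resize(f["pixels"][180:480,140:500,::-1],(720,600),interpolation=2));pickle.dump((f,st),open("w5.pkl","wb"))
```

```text
(11.6, array([ 0.5313, -0.0452,  0.0461]), np.float64(0.3), array([-4.04,  6.67,  4.95]), 0.4947640764361726, 63.80173087120056) [ 1.1072815   0.56922845 -0.08787038]
```

View pics/w5.png

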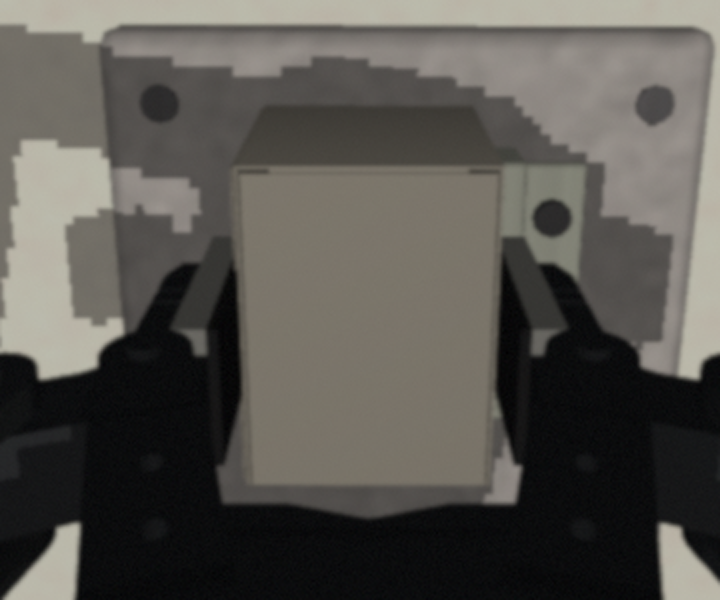

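The carton is square and flush beside the long wall, and forces resist in both directions. One more small +x nudge will confirm contact.

>>> servo_tool:
  deltas:
    - [[0,0.001,0,0,0],[0,0,0,0,0],[0,0,0,0,0],[0,0,0,0,0],[0,0.0005,0,0,0],[0,0,0,0,0],[0,0,0,0,0],[0,0,0,0,0]]

```text
time: 12.45
tool_pos: [0.5318, -0.0452, 0.046]
tool_rot: [-0.003, 0.705, 0.709, -0.0]
contact_force: [-8.5, 6.0, 8.9]
gripper_width: 0.496
grasp_force: 64.3
```

Seated: 1.5 mm of command gave 0.5 mm of motion, with force rising in both axes. Relax, open and rise.

>>> servo_tool:
  deltas:
    - [[0,-0.002,0.001,0,0],[0,0,0,0,0],[80,0,0,0,0],[100,0,0,0,0],[100,0,0,0,0],[100,0,0,0,0],[100,0,0,0,0],[100,0,0,0,0]]

```text
time: 13.25
tool_pos: [0.5314, -0.0461, 0.0463]
tool_rot: [0.0, 0.705, 0.709, -0.0]
contact_force: [0.7, 1.2, -0.7]
gripper_width: 1.002
grasp_force: 0.0
```

>>> servo_tool:
  deltas:
    - [[100,0,0,0.01,0],[100,0,0,0.02,0],[100,0,0,0.03,0],[100,0,0,0.04,0],[100,0,0,0.04,0],[100,0,0,0.04,0],[100,0,0,0.04,0],[100,0,0,0.02,0]]

```text
time: 14.05
tool_pos: [0.5327, -0.0463, 0.2922]
tool_rot: [0.003, 0.705, 0.709, 0.002]
contact_force: [0.6, -0.1, 0.1]
gripper_width: 0.998
grasp_force: 0.0
```

Run:
```python
from h import *; from plant import manip,grab_frame; import pickle
st=manip.state();f=grab_frame("wrist");print(short(st));pickle.dump((f,st),open("w6.pkl","wb"))
P=wcloud(f,st).reshape(-1,3)
m=(abs(P[:,0]-.532)<.04)&(abs(P[:,1]+.045)<.045)&(P[:,2]>.047)&(P[:,2]<.06)
print("carton",rect(P[m]),np.median(P[m,2]),m.sum())
cv2.imwrite("pics/w6.png",cv2.resize(f["pixels"][60:360,140:500,::-1],(720,600),interpolation=2))
```

```text
(14.05, array([ 0.5327, -0.0463,  0.2922]), np.float64(0.35), array([ 0.56, -0.15,  0.11]), 0.9979651303877805, 0.0)
carton (array([ 0.5304, -0.0453]), array([0.0424, 0.0587]), 0.61) 0.05377299672003705 2991
```

View pics/w6.png

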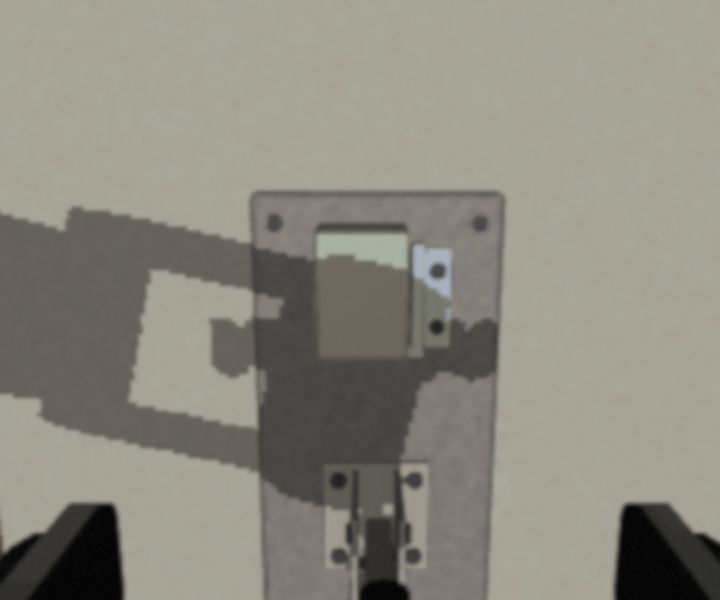

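Run:
```python
from h import *; import pickle
f,st=pickle.load(open("w6.pkl","rb"))
I=cv2.cvtColor(f["pixels"],cv2.COLOR_RGB2GRAY)
for v in (185,190,195,210,220,230): print(v,I[v,335:372])
h=lambda x,y,z: ray(f,st,140+x/2-.25,60+y/2-.25,z)[:2].round(4)
print("carton R",h(408,300,.054),"L",h(317,300,.054),"wall in",h(413,250,.024),"out",h(426,250,.024))
print("front edge",h(360,358,.054),"short wall outer/right end",h(422,358,.024))
```

```text
185 [173 173 172 173 173 172 171 165 144 112 105 133 162 173 176 176 170 160
 158 164 169 170 170 170 169 170 171 171 170 166 155 141 132 130 130 129
 129]
190 [170 172 173 173 173 173 171 164 143 111 103 132 163 175 177 175 175 176
 175 175 176 172 169 165 165 166 170 174 175 169 151 133 128 128 129 129
 128]
195 [106 108 111 112 113 113 113 113 107  96  98 130 163 174 175 174 173 172
 165 142 106  79  74  74  73  73  85 114 146 159 144 124 124 127 128 127
 127]
210 [104 104 104 104 103 104 102  97  91  84  81  95 111 115 117 113 109 109
 113 117 117 116 116 114 115 117 119 120 121 128 131 130 127 125 125 125
 127]
220 [103 103 103 104 103 103 102  99  94  85  86  99 113 116 115 112 107 107
 111 108  97  81  68  63  68  81  99 114 125 120 102  85  82  87  99 112
 116]
230 [103 103 104 103 103 102  99  93  84  79  86 102 114 117 115 112 106 107
 113 116 116 116 116 114 115 117 117 117 114 100  83  76  75  75  74  73
  74]
carton R [ 0.5511 -0.0467] L [ 0.5102 -0.0468] wall in [ 0.5547 -0.028 ] out [ 0.5609 -0.028 ]
front edge [ 0.5296 -0.0736] short wall outer/right end [ 0.5602 -0.0813]
```

The picture hints at a 1–2 mm gap to the long wall: the carton's right edge is at about x 0.552 and the wall face at about 0.5545. Board friction probably took up the push. I'll regrasp, lift 1 mm to remove the friction, and press both walls again.

>>> servo_tool:
  deltas:
    - [[100,0,0,0,0],[100,0,0,-0.04,0],[100,0,0,-0.04,0],[100,0,0,-0.04,0],[100,0,0,-0.04,0],[100,0,0,-0.04,0],[100,0,0,-0.02,0],[100,0,0,-0.01,0]]

```text
time: 14.9
tool_pos: [0.5278, -0.0452, 0.0515]
tool_rot: [-0.004, 0.705, 0.709, -0.002]
contact_force: [-0.7, 0.6, -1.4]
gripper_width: 0.993
grasp_force: 0.0
```

>>> servo_tool:
  deltas:
    - [[100,0,0,0,0],[100,0,0,-0.008,0],[100,0,0,0,0],[100,0,0,0,0],[100,0,0,0,0],[100,0,0,0,0],[100,0,0,0,0],[100,0,0,0,0]]

```text
time: 15.7
tool_pos: [0.5315, -0.046, 0.0485]
tool_rot: [0.0, 0.705, 0.709, 0.0]
contact_force: [-1.1, 0.1, -0.4]
gripper_width: 1.0
grasp_force: 0.0
```

>>> servo_tool:
  deltas:
    - [[100,0,0,0,0],[0,0,0,0,0],[0,0,0,0,0],[0,0,0,0,0],[0,0,0,0,0],[0,0,0,0.0015,0],[0,0,0,0,0],[0,0,0,0,0]]

```text
time: 16.5
tool_pos: [0.5312, -0.046, 0.0496]
tool_rot: [-0.0, 0.705, 0.709, -0.0]
contact_force: [-0.8, -0.5, -0.1]
gripper_width: 0.492
grasp_force: 62.7
```

>>> servo_tool:
  deltas:
    - [[0,0.001,0,0,0],[0,0,0,0,0],[0,0,0,0,0],[0,0,0,0,0],[0,0,0,0,0],[0,0,0,0,0],[0,0,0,0,0],[0,0,0,0,0]]

```text
time: 17.3
tool_pos: [0.5324, -0.046, 0.0498]
tool_rot: [-0.0, 0.705, 0.709, 0.0]
contact_force: [-0.4, -0.1, -0.4]
gripper_width: 0.49
grasp_force: 62.7
```

It moved freely, so there was a gap. Continue in small steps.

>>> servo_tool:
  deltas:
    - [[0,0.001,0,0,0],[0,0,0,0,0],[0,0,0,0,0],[0,0,0,0,0],[0,0.001,0,0,0],[0,0,0,0,0],[0,0,0,0,0],[0,0,0,0,0]]

```text
time: 18.1
tool_pos: [0.5339, -0.0459, 0.0496]
tool_rot: [-0.001, 0.705, 0.709, -0.0]
contact_force: [-3.5, -0.1, 0.1]
gripper_width: 0.488
grasp_force: 63.0
```

Long wall contact, −3.5 N with no vertical force. Now −y.

>>> servo_tool:
  deltas:
    - [[0,0,-0.001,0,0],[0,0,0,0,0],[0,0,0,0,0],[0,0,0,0,0],[0,0,-0.001,0,0],[0,0,0,0,0],[0,0,0,0,0],[0,0,0,0,0]]

```text
time: 18.9
tool_pos: [0.5339, -0.0464, 0.0497]
tool_rot: [-0.002, 0.705, 0.709, 0.001]
contact_force: [-3.4, 6.2, 1.6]
gripper_width: 0.491
grasp_force: 63.1
```

Both walls are pressed cleanly. Lower onto the board while holding.

>>> servo_tool:
  deltas:
    - [[0,0,0,-0.0005,0],[0,0,0,0,0],[0,0,0,-0.0005,0],[0,0,0,0,0],[0,0,0,-0.0005,0],[0,0,0,0,0],[0,0,0,0,0],[0,0,0,0,0]]

```text
time: 19.7
tool_pos: [0.5339, -0.0463, 0.0487]
tool_rot: [-0.002, 0.705, 0.709, 0.001]
contact_force: [-4.6, 7.9, 6.0]
gripper_width: 0.492
grasp_force: 63.7
```

>>> servo_tool:
  deltas:
    - [[0,-0.0005,0.001,0,0],[0,0,0,0,0],[80,0,0,0,0],[100,0,0,0,0],[100,0,0,0,0],[100,0,0,0,0],[100,0,0,0,0],[100,0,0,0,0]]

```text
time: 20.5
tool_pos: [0.534, -0.0471, 0.0483]
tool_rot: [0.0, 0.705, 0.709, 0.0]
contact_force: [0.2, -0.7, -0.2]
gripper_width: 1.002
grasp_force: 0.0
```

>>> servo_tool:
  deltas:
    - [[100,0,0,0.01,0],[100,0,0,0.02,0],[100,0,0,0.03,0],[100,0,0,0.04,0],[100,0,0,0.04,0],[100,0,0,0.04,0],[100,0,0,0.03,0],[100,0,0,0,0]]

```text
time: 21.3
tool_pos: [0.5365, -0.0476, 0.2658]
tool_rot: [0.005, 0.705, 0.709, 0.003]
contact_force: [0.8, 0.4, 1.4]
gripper_width: 1.002
grasp_force: 0.0
```

Run:
```python
from h import *; from plant import manip,grab_frame; import pickle
st=manip.state();f=grab_frame("wrist");print(short(st))
P=wcloud(f,st).reshape(-1,3)
m=(abs(P[:,0]-.532)<.04)&(abs(P[:,1]+.045)<.045)&(P[:,2]>.047)&(P[:,2]<.06)
print("carton",rect(P[m]),np.median(P[m,2]),m.sum())
```

```text
(21.3, array([ 0.5365, -0.0476,  0.2658]), np.float64(0.35), array([0.83, 0.43, 1.35]), 1.00244322010875, 0.0)
carton (array([ 0.5329, -0.0454]), array([0.0585, 0.0427]), 89.98) 0.0538210751330932 3454
```

The carton has moved 2.5 mm and is now flush. Next is the handle: plan the fingertip path from the measured grip (about 1.445 rad above level when open).

Run:
```python
from h import *; import pickle
f,st=pickle.load(open("w1.pkl","rb"));s=np.load("scene0.npz")
for n,A,i in(("w1",wcloud(f,st),f["pixels"].astype(int)),("scene",cloud(s),s["pixels"].astype(int))):
    red=(i[:,:,0]>1.6*i[:,:,1])&(i[:,:,0]>40)
    for lo in (.15,.165,.175,.183):
        m=(abs(A[:,:,0]-.538)<.03)&(A[:,:,1]<-.1)&(A[:,:,1]>-.2)&(A[:,:,2]>lo)&(A[:,:,2]<lo+.01)&~red
        q=A[m]; print(n,lo,len(q),np.histogram(q[:,1],np.arange(-.2,-.115,.005))[0], np.percentile(q[:,0],[2,98]).round(3) if len(q) else '')
H=np.array([-.1945,.074]);s_=.095
for th in np.arange(0,1.27,.09):
    a=1.445-th;b=1.26-th
    S=H+.01*np.array([-np.cos(b),np.sin(b)])+s_*np.array([-np.cos(a),np.sin(a)])+.008*np.array([np.sin(a),np.cos(a)])
    print(th.round(2),"TCP y,z",(S+[.011,.014]).round(4))
```

```text
w1 0.15 40 [ 8  0  0  0  0  0  0  0  0  6 13 13  0  0  0  0] [0.532 0.549]
w1 0.165 110 [ 1  0  0  0  0  1  0  1  6  5 15 13  2  0  2 64] [0.531 0.547]
w1 0.175 791 [  0   0   0   0   0  24  51  38 107  82  93  78  54  45  93 126] [0.531 0.545]
w1 0.183 11 [0 0 0 0 0 0 0 0 1 0 0 0 0 0 6 4] [0.535 0.54 ]
scene 0.15 20 [ 0  0  0  0  0  0  0  0  1  4 10  5  0  0  0  0] [0.532 0.539]
scene 0.165 43 [ 0  0  0  0  0  0  1  0  3  3  6  4  0  0  2 24] [0.53  0.545]
scene 0.175 75 [ 0  0  0  0  0  1  4  3 10 11 11  6  4  2 11 12] [0.532 0.545]
scene 0.183 0 [0 0 0 0 0 0 0 0 0 0 0 0 0 0 0 0] 
0.0 TCP y,z [-0.1905  0.1928]
0.09 TCP y,z [-0.1999  0.1917]
0.18 TCP y,z [-0.2092  0.1898]
0.27 TCP y,z [-0.2182  0.1871]
0.36 TCP y,z [-0.227   0.1836]
0.45 TCP y,z [-0.2354  0.1793]
0.54 TCP y,z [-0.2434  0.1742]
0.63 TCP y,z [-0.2509  0.1685]
0.72 TCP y,z [-0.2579  0.1621]
0.81 TCP y,z [-0.2642  0.1551]
0.9 TCP y,z [-0.2699  0.1476]
0.99 TCP y,z [-0.275   0.1396]
1.08 TCP y,z [-0.2792  0.1312]
1.17 TCP y,z [-0.2827  0.1224]
1.26 TCP y,z [-0.2854  0.1133]
```

>>> servo_tool:
  deltas:
    - [[0,0.001,-0.02,0.005,0],[0,0.001,-0.03,0,0],[0,0.001,-0.03,0,0],[0,0.001,-0.03,0,0],[0,0,-0.02,0,0],[0,0,-0.01,0,0],[0,0,0,0,0],[0,0,0,0,0]]

```text
time: 22.15
tool_pos: [0.5376, -0.1863, 0.2626]
tool_rot: [-0.001, 0.705, 0.709, -0.0]
contact_force: [-0.1, -0.9, 0.4]
gripper_width: 0.0
grasp_force: 0.0
```

>>> servo_tool:
  deltas:
    - [[0,0,0,0,0],[0,0,0,-0.015,0],[0,0,0,-0.015,0],[0,0,0,-0.01,0],[0,0,0,0,0],[0,0,0,0,0],[0,0,0,0,0],[0,0,0,0,0]]

```text
time: 22.95
tool_pos: [0.5383, -0.1872, 0.2242]
tool_rot: [0.001, 0.705, 0.709, 0.0]
contact_force: [0.6, 0.2, -0.2]
gripper_width: -0.0
grasp_force: 0.0
```

Run:
```python
from h import *; from plant import manip,grab_frame
st=manip.state();g=grab_frame("scene");f=grab_frame("wrist");print(short(st));P=cloud(g)
a=cv2.resize(g["pixels"][90:230,350:470,::-1],(480,560),interpolation=2)
cv2.imwrite("pics/s7.png",a)
t=st["tool_pos"];q=P.reshape(-1,3);m=(abs(q[:,0]-t[0])<.03)&(abs(q[:,1]-t[1])<.03)&(q[:,2]>t[2]-.03)&(q[:,2]<t[2]+.03);print(np.percentile(q[m],[1,50,99],axis=0).round(4))
```

```text
(22.95, array([ 0.5383, -0.1872,  0.2242]), np.float64(0.34), array([ 0.63,  0.16, -0.24]), -0.00016106655022058496, 0.0)
[[ 0.5216 -0.1933  0.2118]
 [ 0.5341 -0.1795  0.2338]
 [ 0.5541 -0.1742  0.254 ]]
```

View pics/s7.png

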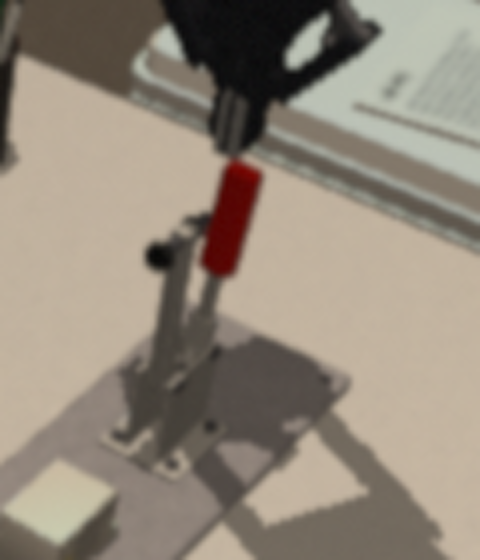

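The closed fingertips at (235,150) stand just above the red grip's top at (245,165), on its +y side. Lowering just below the grip's top.

>>> servo_tool:
  deltas:
    - [[0,0,0.001,-0.01,0],[0,0,0,-0.008,0],[0,0,0,-0.006,0],[0,0,0,-0.003,0],[0,0,0,0,0],[0,0,0,0,0],[0,0,0,0,0],[0,0,0,0,0]]

```text
time: 23.85
tool_pos: [0.5382, -0.1862, 0.1968]
tool_rot: [0.0, 0.705, 0.709, 0.0]
contact_force: [-0.3, -0.4, -1.0]
gripper_width: -0.002
grasp_force: 0.0
```

>>> servo_tool:
  deltas:
    - [[0,0,-0.002,0,0],[0,0,-0.002,0,0],[0,0,-0.002,0,0],[0,0,-0.002,0,0],[0,0,-0.002,-0.001,0],[0,0,-0.002,-0.001,0],[0,0,-0.002,-0.001,0],[0,0,-0.002,-0.001,0]]

```text
time: 24.65
tool_pos: [0.538, -0.2023, 0.1924]
tool_rot: [0.0, 0.705, 0.709, 0.0]
contact_force: [-0.2, 0.8, 1.2]
gripper_width: 0.004
grasp_force: 0.9
```

>>> servo_tool:
  deltas:
    - [[0,0,-0.004,-0.002,0],[0,0,-0.004,-0.001,0],[0,0,-0.004,-0.001,0],[0,0,-0.004,-0.001,0],[0,0,-0.004,-0.002,0],[0,0,-0.004,-0.002,0],[0,0,-0.004,-0.002,0],[0,0,-0.004,-0.002,0]]

```text
time: 25.45
tool_pos: [0.5379, -0.2344, 0.1791]
tool_rot: [-0.0, 0.705, 0.709, -0.0]
contact_force: [0.2, 1.6, 0.4]
gripper_width: -0.001
grasp_force: 0.7
```

>>> servo_tool:
  deltas:
    - [[0,0,-0.004,-0.0025,0],[0,0,-0.004,-0.0025,0],[0,0,-0.004,-0.003,0],[0,0,-0.004,-0.003,0],[0,0,-0.0035,-0.003,0],[0,0,-0.0035,-0.003,0],[0,0,-0.003,-0.0035,0],[0,0,-0.003,-0.0035,0]]

```text
time: 26.25
tool_pos: [0.5379, -0.2634, 0.1551]
tool_rot: [0.0, 0.705, 0.709, -0.0]
contact_force: [0.4, 0.7, 1.0]
gripper_width: 0.001
grasp_force: 0.5
```

Run:
```python
from h import *; from plant import manip,grab_frame
print(short(manip.state()));g=grab_frame("scene")
cv2.imwrite("pics/s8.png",cv2.resize(g["pixels"][90:230,350:470,::-1],(480,560),interpolation=2))
A=cloud(g);i=g["pixels"].astype(int);m=(i[:,:,0]>2*i[:,:,1])&(i[:,:,0]>2*i[:,:,2])&(i[:,:,0]>60)&(A[:,:,2]>.08)&(A[:,:,2]<.2)&(abs(A[:,:,0]-.54)<.03)&(A[:,:,1]<-.19)&(A[:,:,1]>-.35)
r=A[m];print(len(r))
for lo in np.arange(-.32,-.19,.01):
    q=r[(r[:,1]>=lo)&(r[:,1]<lo+.01)]
    if len(q)>2: print(lo.round(2),len(q),q[:,2].min().round(4),q[:,2].max().round(4))
```

```text
(26.25, array([ 0.5379, -0.2634,  0.1551]), np.float64(0.34), array([0.39, 0.73, 0.96]), 0.0009436574188248504, 0.5349877139087766)
171
-0.28 4 0.1364 0.1388
-0.27 30 0.1265 0.1494
-0.26 41 0.1191 0.1537
-0.25 45 0.1122 0.1276
-0.24 40 0.1053 0.1187
-0.23 11 0.1063 0.1128
```

The handle is following. Continue.

>>> servo_tool:
  deltas:
    - [[0,0,-0.0025,-0.003,0],[0,0,-0.0025,-0.003,0],[0,0,-0.002,-0.003,0],[0,0,-0.002,-0.003,0],[0,0,-0.002,-0.003,0],[0,0,-0.002,-0.003,0],[0,0,-0.0015,-0.003,0],[0,0,-0.0015,-0.003,0]]

```text
time: 27.1
tool_pos: [0.5381, -0.2789, 0.1314]
tool_rot: [-0.0, 0.705, 0.709, 0.0]
contact_force: [-0.3, 3.7, 3.7]
gripper_width: 0.0
grasp_force: 2.3
```

>>> servo_tool:
  deltas:
    - [[0,0,-0.001,-0.0025,0],[0,0,-0.001,-0.0025,0],[0,0,-0.001,-0.0025,0],[0,0,0,-0.0015,0],[0,0,0,0,0],[0,0,0,0,0],[0,0,0,0,0],[0,0,0,0,0]]

```text
time: 27.9
tool_pos: [0.5379, -0.2824, 0.1222]
tool_rot: [0.0, 0.705, 0.709, -0.0]
contact_force: [0.0, -0.0, 1.1]
gripper_width: 0.003
grasp_force: 0.5
```

The force has peaked and fallen, so it is near centre. Small steps to the stop.

>>> servo_tool:
  deltas:
    - [[0,0,-0.0005,-0.0015,0],[0,0,0,0,0],[0,0,-0.0005,-0.0015,0],[0,0,0,0,0],[0,0,-0.0005,-0.0015,0],[0,0,0,0,0],[0,0,0,0,0],[0,0,0,0,0]]

```text
time: 28.7
tool_pos: [0.5379, -0.2834, 0.1175]
tool_rot: [-0.0, 0.705, 0.709, 0.0]
contact_force: [-0.4, -0.8, 1.1]
gripper_width: -0.001
grasp_force: 0.7
```

Run:
```python
from h import *; from plant import manip,grab_frame
print(short(manip.state()));g=grab_frame("scene");w=grab_frame("top")
cv2.imwrite("pics/s9.png",cv2.resize(g["pixels"][90:260,320:470,::-1],(528,600),interpolation=2))
A=cloud(g);i=g["pixels"].astype(int);m=(i[:,:,0]>2*i[:,:,1])&(i[:,:,0]>2*i[:,:,2])&(i[:,:,0]>60)&(A[:,:,2]>.05)&(A[:,:,2]<.2)&(abs(A[:,:,0]-.54)<.03)&(A[:,:,1]<-.19)&(A[:,:,1]>-.35)
r=A[m]
for lo in np.arange(-.32,-.19,.01):
    q=r[(r[:,1]>=lo)&(r[:,1]<lo+.01)]
    if len(q)>2: print(lo.round(2),len(q),q[:,2].min().round(4),q[:,2].max().round(4))
```

```text
(28.7, array([ 0.5379, -0.2834,  0.1175]), np.float64(0.34), array([-0.38, -0.84,  1.08]), -0.0011251513301230576, 0.6716559547930956)
-0.3 3 0.098 0.1014
-0.29 8 0.0959 0.101
-0.28 29 0.0942 0.1152
-0.27 32 0.0911 0.0992
-0.26 26 0.0865 0.0975
-0.25 32 0.0853 0.096
-0.24 10 0.0861 0.0942
```

>>> servo_tool:
  deltas:
    - [[0,0,-0.0005,-0.0015,0],[0,0,0,0,0],[0,0,0,-0.0015,0],[0,0,0,0,0],[0,0,0,0,0],[0,0,0,0,0],[0,0,0,0,0],[0,0,0,0,0]]

```text
time: 29.6
tool_pos: [0.5378, -0.2838, 0.1145]
tool_rot: [-0.0, 0.705, 0.709, -0.0]
contact_force: [-0.5, 0.5, -0.9]
gripper_width: 0.001
grasp_force: 0.0
```

>>> servo_tool:
  deltas:
    - [[0,0,0,-0.001,0],[0,0,0,0,0],[0,0,0,-0.001,0],[0,0,0,0,0],[0,0,0,-0.001,0],[0,0,0,0,0],[0,0,0,0,0],[0,0,0,0,0]]

```text
time: 30.4
tool_pos: [0.5379, -0.284, 0.1117]
tool_rot: [-0.0, 0.705, 0.709, -0.0]
contact_force: [0.7, -0.1, -0.7]
gripper_width: -0.002
grasp_force: 0.0
```

>>> servo_tool:
  deltas:
    - [[0,0,0,-0.001,0],[0,0,0,0,0],[0,0,0,-0.001,0],[0,0,0,0,0],[0,0,0,-0.001,0],[0,0,0,0,0],[0,0,0,0,0],[0,0,0,0,0]]

```text
time: 31.2
tool_pos: [0.5383, -0.2843, 0.1096]
tool_rot: [0.001, 0.705, 0.709, 0.0]
contact_force: [-1.5, 0.2, 6.2]
gripper_width: 0.004
grasp_force: 2.6
```

Stopped at 6 N. One more small press to confirm it is the hard stop, then retreat upward.

>>> servo_tool:
  deltas:
    - [[0,0,0,-0.0006,0],[0,0,0,0,0],[0,0,0,0,0],[0,0,0,0,0],[0,0,0,0,0],[0,0,0,0,0],[0,0,0,0,0],[0,0,0,0,0]]

```text
time: 32.0
tool_pos: [0.5383, -0.2844, 0.1092]
tool_rot: [0.001, 0.705, 0.709, -0.0]
contact_force: [-2.0, 0.6, 6.2]
gripper_width: -0.001
grasp_force: 3.1
```

>>> servo_tool:
  deltas:
    - [[0,0,0,0.005,0],[0,0,0,0.02,0],[0,0,0,0.04,0],[0,0,0,0.04,0],[0,0,0,0.04,0],[0,0,0,0.03,0],[0,0,0,0,0],[0,0,0,0,0]]

```text
time: 32.8
tool_pos: [0.538, -0.2839, 0.2833]
tool_rot: [0.0, 0.705, 0.709, 0.0]
contact_force: [0.6, -0.3, -0.2]
gripper_width: -0.002
grasp_force: 0.0
```

Run:
```python
from h import *; from plant import manip,grab_frame
st=manip.state();print(short(st));g=grab_frame("scene");t=grab_frame("top")
a=cv2.resize(g["pixels"][120:260,320:450,::-1],(557,600),interpolation=2)
b=cv2.resize(t["pixels"][215:295,380:540,::-1],(240,120))
c=np.zeros((600,800,3),np.uint8);c[:,:557]=a;c[:120,560:800]=b;cv2.imwrite("pics/s10.png",c)
for n,A,i in(("scene",cloud(g),g["pixels"].astype(int)),("top",cloud(t),t["pixels"].astype(int))):
    m=(i[:,:,0]>2*i[:,:,1])&(i[:,:,0]>2*i[:,:,2])&(i[:,:,0]>60)&(A[:,:,2]>.05)&(A[:,:,2]<.13)&(abs(A[:,:,0]-.54)<.03)&(A[:,:,1]<-.19)&(A[:,:,1]>-.35)
    r=A[m];u=r[r[:,0]>.53] if n=="scene" else r
    print(n,len(r),np.percentile(r,[2,50,98],axis=0).round(4),np.polyfit(r[:,1],r[:,2],1))
    P=A.reshape(-1,3);k=(abs(P[:,0]-.533)<.035)&(abs(P[:,1]+.045)<.045)&(P[:,2]>.049)&(P[:,2]<.058);print("carton",rect(P[k]),k.sum())
    k=(abs(P[:,0]-.538)<.012)&(P[:,1]<-.03)&(P[:,1]>-.15)&(P[:,2]>.062)&(P[:,2]<.13)
    for lo in np.arange(-.15,-.03,.02):
        q=P[k&(P[:,1]>=lo)&(P[:,1]<lo+.02)]
        if len(q)>3: print("  arm",lo.round(2),np.percentile(q[:,2],[10,50,95]).round(3))
```

```text
(32.8, array([ 0.538 , -0.2839,  0.2833]), np.float64(0.35), array([ 0.56, -0.29, -0.16]), -0.0015720769689998913, 0.0)
scene 167 [[ 0.5279 -0.2992  0.0819]
 [ 0.5365 -0.266   0.091 ]
 [ 0.5475 -0.2397  0.097 ]] [-0.1635703   0.04698461]
carton (array([ 0.5322, -0.0446]), array([0.043 , 0.0602]), 0.09) 305
  arm -0.15 [0.072 0.08  0.092]
  arm -0.13 [0.074 0.081 0.083]
  arm -0.11 [0.077 0.082 0.085]
  arm -0.09 [0.078 0.084 0.087]
  arm -0.07 [0.077 0.089 0.104]
  arm -0.05 [0.064 0.08  0.093]
top 395 [[ 0.5297 -0.3015  0.0849]
 [ 0.5396 -0.2701  0.0929]
 [ 0.5501 -0.2388  0.1003]] [-0.16925847  0.04698904]
carton (array([ 0.5326, -0.0455]), array([0.0414, 0.058 ]), 0.25) 425
  arm -0.15 [0.076 0.082 0.093]
  arm -0.13 [0.08  0.084 0.087]
  arm -0.11 [0.082 0.085 0.088]
  arm -0.09 [0.083 0.087 0.09 ]
  arm -0.07 [0.085 0.09  0.107]
  arm -0.05 [0.064 0.083 0.098]
```

View pics/s10.png

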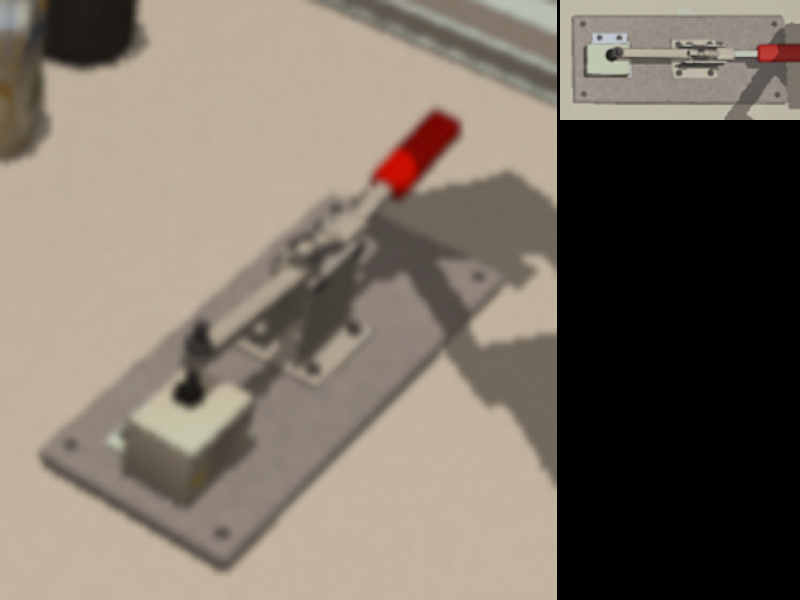

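The last picture shows the arm level, the pad at (187,388) pressing on the carton, the carton square in the corner, and the handle down. The grip has turned about 1.27 rad in all, and the stop is at 1.26. The arm is clear of everything, so I'll hand the job in.

```bash
python3 -c "
from plant import manip
print(manip.job_done())"
```

```text
the job is handed in; nothing more can be done
None
```

The job is handed in at about 33 s of the 69 s allowed. The carton sits flush in the fence corner, the clamp is over centre on its stop with the pad on the carton, and the arm is clear of everything. The pad force itself was not measured, and the hand-in call returned no verdict.

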